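Make up the microscope service kits

TASK

Make up the two microscope service kits from the stock on the bench. The optics kit goes in the tray with three pockets: the tall eyepiece, the plain round ribbed knob and the open metal extension tube; the clamp kit goes in the tray with two pockets: the brass bush and the star-shaped knob. Put one thing in each pocket, any pocket of the right tray, set down gently and standing upright flat on the pocket's floor, not dropped, and leave the short eyepiece standing where it is.

Things in the scene. Friction and masses are not known exactly. Their poses are not given: they have to be found in the camera images.
- optics_tray: Fixed tray, white walls and grey floors, 246 mm long (its x axis) by 86 mm wide (y) by 7 mm high, lying flat: three square pockets in one row along x, each 74 x 74 mm inside, centred at x = -80, 0 and +80 mm, y = 0. Pocket floor 3 mm above the table; walls and ribs 6 mm thick stand 4 mm above that floor. Origin: centre of the underside; z up. A thing standing in a pocket has its centre half its height + 3 mm above the table.
- clamp_tray: Fixed tray, white walls and grey floors, 166 mm long (its x axis) by 86 mm wide (y) by 7 mm high, lying flat: two square pockets in one row along x, each 74 x 74 mm inside, centred at x = -40 and +40 mm, y = 0. Pocket floor 3 mm above the table; walls and ribs 6 mm thick stand 4 mm above that floor. Origin: centre of the underside; z up. A thing standing in a pocket has its centre half its height + 3 mm above the table.
- tall_eyepiece_mid (a point): Tall eyepiece: black stepped round barrel, 64 mm high, foot (rubber eyecup) 44 mm in diameter up to 16 mm, above 22 mm a barrel 36 mm in diameter with a steel band and a glass lens on top. About 110 g. Stands upright and loose on the table, z up. Point: on its axis, half-way up (32 mm above its foot).
- short_eyepiece_mid (a point): Short eyepiece, to be left alone: the same shape as the tall one and the same diameters (foot 44 mm, barrel 36 mm), but only 40 mm high. Stands upright and loose on the table, z up. Point: on its axis, half-way up (20 mm above its foot).
- tube_mid (a point): Extension tube: plain aluminium tube open at both ends, 54 mm outside, 40 mm inside, 50 mm high. About 90 g. Stands upright and loose on the table, z up. Point: on its axis, half-way up (25 mm above its foot).
- round_knob_mid (a point): Round ribbed knob: plain black cylinder, 48 mm in diameter (51 mm over its fine ribs, which are only for looks), 50 mm high, with a grey disc on top. About 100 g. Stands upright and loose on the table, z up. Point: on its axis, half-way up (25 mm above its foot).
- star_knob_mid (a point): Star knob: black, 50 mm high; hub 30 mm in diameter up to 20 mm, above it a head with six round lobes, 46 mm across opposite lobes and about 37 mm across opposite hollows; small steel dot on top. About 70 g. Stands upright and loose on the table, z up. Point: on its axis, half-way up (25 mm above its foot).
- bush_mid (a point): Brass bush: foot flange 46 mm in diameter and 8 mm high, above it a round brass body 33 mm in diameter, 50 mm high in all, with a black dot (its bore) on top. About 220 g. Stands upright and loose on the table, z up. Point: on its axis, half-way up (25 mm above its foot).
Things that resemble listed ones, but are neither listed nor needed, are in the scene too. What is shaped like the part that bears star_knob_mid but purple is not meant. What is shaped like the part that bears round_knob_mid but green is not meant.

How it is judged:
At the end, for the whole second after the job is handed in: Tall eyepiece, round knob, tube in the three-pocket tray, bush, star knob in the two-pocket tray: each within 15 mm of a pocket's centre along both tray axes, tilt below 0.06 rad, height within 2.5 mm of standing on the floor, at rest, released; short eyepiece upright, within 30 mm of its start (y of tall_eyepiece_mid in the frame of optics_tray between -0.0165 and 0.0165 m and z of tall_eyepiece_mid in the frame of optics_tray between 0.0325 and 0.0375 m and (x of tall_eyepiece_mid in the frame of optics_tray between -0.0965 and -0.0635 m or x of tall_eyepiece_mid in the frame of optics_tray between -0.0165 and 0.0165 m or x of tall_eyepiece_mid in the frame of optics_tray between 0.0635 and 0.0965 m) and angle between each of tall_eyepiece_mid, tube_mid, round_knob_mid, bush_mid, star_knob_mid, short_eyepiece_mid's own z axis and vertical below 0.06 rad and linear speed of each of tall_eyepiece, tube, round_knob, bush, star_knob below 0.02 m/s and contact force between the fingers and tall_eyepiece below 0.05 N and y of tube_mid in the frame of optics_tray between -0.0165 and 0.0165 m and z of tube_mid in the frame of optics_tray between 0.0255 and 0.0305 m and (x of tube_mid in the frame of optics_tray between -0.0965 and -0.0635 m or x of tube_mid in the frame of optics_tray between -0.0165 and 0.0165 m or x of tube_mid in the frame of optics_tray between 0.0635 and 0.0965 m) and contact force between the fingers and tube below 0.05 N and y of round_knob_mid in the frame of optics_tray between -0.0165 and 0.0165 m and z of round_knob_mid in the frame of optics_tray between 0.0255 and 0.0305 m and (x of round_knob_mid in the frame of optics_tray between -0.0965 and -0.0635 m or x of round_knob_mid in the frame of optics_tray between -0.0165 and 0.0165 m or x of round_knob_mid in the frame of optics_tray between 0.0635 and 0.0965 m) and contact force between the fingers and round_knob below 0.05 N and y of bush_mid in the frame of clamp_tray between -0.0165 and 0.0165 m and z of bush_mid in the frame of clamp_tray between 0.0255 and 0.0305 m and (x of bush_mid in the frame of clamp_tray between -0.0565 and -0.0235 m or x of bush_mid in the frame of clamp_tray between 0.0235 and 0.0565 m) and contact force between the fingers and bush below 0.05 N and y of star_knob_mid in the frame of clamp_tray between -0.023 and 0.023 m and z of star_knob_mid in the frame of clamp_tray between 0.0255 and 0.0305 m and (x of star_knob_mid in the frame of clamp_tray between -0.063 and -0.017 m or x of star_knob_mid in the frame of clamp_tray between 0.017 and 0.063 m) and contact force between the fingers and star_knob below 0.05 N and distance of short_eyepiece_mid from where it was at the start of the episode below 0.03 m); the robot touches nothing.
It fails at once if a thing is dropped or slammed down: it moves faster than 0.6 m/s while its centre is less than 60 mm above the table ((linear speed of tall_eyepiece above 0.6 m/s and height (world z) of tall_eyepiece_mid below 0.06 m) or (linear speed of tube above 0.6 m/s and height (world z) of tube_mid below 0.06 m) or (linear speed of round_knob above 0.6 m/s and height (world z) of round_knob_mid below 0.06 m) or (linear speed of bush above 0.6 m/s and height (world z) of bush_mid below 0.06 m) or (linear speed of star_knob above 0.6 m/s and height (world z) of star_knob_mid below 0.06 m)).
It also fails if it takes over 128 s, if anything falls off the work surface, if the arm or the gripper's body presses on something with over 40 N, if the wrist force passes 120 N, or if a joint passes its speed limit or range.

ROBOT

A 6-joint arm with a two-finger parallel gripper is mounted at the origin on the work surface. World frame = base frame: x ahead of the robot, y to its left, z up, the work surface at z = 0. Lengths are in m, angles in rad, forces in N, time in s.
With the tool pointing down it reaches from about 0.4 to 0.825 m from the base axis. Payload 7 kg.
Tool frame: the origin (TCP) lies midway between the tips of the shut fingers; the grasp point (between the pads) lies 19 mm behind it; z points along the fingers, y is the direction in which the jaws open and shut (so a half turn about z gives the same grasp; the last joint's range is limited). The gripper opens to 88 mm and grips with 3 to 60 N. Pads are 19 mm wide; open, the fingers measure 130 mm over their backs; the gripper's body (78 mm by 193 mm) begins 47 mm behind the grasp point.
Start: joints at [1.574, 0.359, 0.012, 0, -1.224, -0.288], TCP at [0.19, 0.648, 0.205] pointing down, gripper open.
Joint ranges: [-3.07, 3.07], [-1.43, 2.12], [-1.02, 1.25], [-3.03, 1.67], [-3.05, -0], [-3.03, 3.03]. Speed limits (rad/s): [2.39, 2.39, 3.01, 3.14, 3.14, 3.14].

INTERFACE

Orientations are given as a 3x3 rotation matrix whose columns are the frame's x, y, z axes.
In Python, from station import robot gives the robot as it stands. Calls block until the motion is done:
- robot.goto(position, orientation): joint-space move of the TCP to a pose.
- robot.move_linear(position, ori=None, velocity=0.15, until_force=None): straight line of the TCP; ori=None keeps the orientation; velocity is the mean speed in m/s. With until_force (N) it stops when the force on the tool has changed by that much, and returns True; else False.
- robot.move_joints(angles): joint-space move.
- robot.grip(opening, grasp_force=None): finger opening in m; grasp_force is the grip in N (None keeps the last); returns when the fingers have stopped.
- robot.dwell(seconds).
- robot.solve_ik(position, orientation): joint angles nearest the present ones, or None.
- robot.camera(name): name is "scene" or "top" or "wrist"; returns a dict with "img" (384x512x3 uint8, red, green, blue), "range_z" (384x512 float32, m along the optical axis (not along the pixel's ray), 0 where there is no reading), "fov_y" (degrees; the focal length in pixels is half the picture's height over the tangent of half this angle, whatever the lens; pixels are square), "cx", "cy" (the principal point, pixels), "k1" (the pictures are not rectified: a ray, as slopes to the right and down, at radius r is drawn at 1 + k1 r^2 times it, then the intrinsics apply), "R" (3x3) and "t" (3): a world point X has camera coordinates R X + t. Camera axes: x right, y down, z forward; pixel columns grow to the right and rows downward; lengths in m; the calibration is good to about 2 mm. A picture is of the moment at which its call begins.
A pose or a line that the arm cannot do raises robot.Unreachable and nothing moves.
- robot.sign_off(): hands the job in, once; it reports no verdict.
Trained networks look in a picture, given as the dict that the camera call returned (one of the last four; its "shot" number tells which), for a name from the list of things; names that differ only in an ending like _2 or _b are one class to them, and where a whole thing is asked for, a point or a joint stands for the part that bears it (a point fixed in the world has none). Each returns a list of dicts, best first, with "conf" (0 to 1); they miss things now and then, are a little off and sometimes report something else, mostly with a low value. They report only what shows in the picture. A call takes as long as a camera call. They do not tell look-alikes from the thing itself.
- robot.boxes_of(picture, label): "rect" ([centre column, centre row, width, height] in pixels, round what is visible of it).
- robot.masks_of(picture, label): "mask" (384x512 bool, what is visible of it) and "rect" ([centre column, centre row, width, height] in pixels, round what is visible of it).
Readings, each from a call of its own:
- robot.current_time(): time.
- robot.current_joint_pos(): joint angles.
- robot.current_qvel(): joint speeds.
- robot.current_tau(): joint torques, N m.
- robot.current_tcp_pos(): TCP position.
- robot.current_ee_rot(): TCP orientation.
- robot.current_force(): force on the tool from outside, world axes, zero at the start.
- robot.current_wrist_torque(): the same for the moment, N m.
- robot.current_grip_width(): finger opening in m.
Only numpy, scipy, OpenCV 4.12 (cv2) and the standard library are available. Lean on these libraries where they do the work, as an engineer would, in place of code of your own. Each camera call takes 0.05 s, during which the arm holds its last target.

## Working session

There is one attempt and no reset: what is moved stays moved. The work goes in short steps, each a Python script; the robot and the scene stay as the last script left them, time stands still between calls to the robot, and variables do not carry over. Pictures are saved under pics/ and viewed, and the job is handed in when it is done.

```bash
ls; mkdir -p pics; python3 - <<'E'
from station import robot
import cv2
for n in ["scene","top","wrist"]:
    p=robot.camera(n); cv2.imwrite(f"pics/{n}0.png",p["img"][:,:,::-1]); print(n,p["fov_y"],p["cx"],p["cy"],p["k1"],p["R"],p["t"],p["range_z"].min(),p["range_z"].max())
print(robot.current_time())
E
```

```text
pics
scene 49.14004877162473 247.7633723298338 189.17354123135212 -0.017925664104551632 [[-0.74311426  0.66912314  0.0074443 ]
 [ 0.40323735  0.45664965 -0.7930137 ]
 [-0.53402326 -0.58629797 -0.60915831]] [ 0.42915326 -0.17396622  1.35251941] 0.0 3.6554317
top 43.16608843450222 255.3219048995244 196.54579106713004 -0.025129569810127636 [[-0.02451847 -0.99964282 -0.01063417]
 [-0.97987515  0.0261388  -0.19789252]
 [ 0.1980998   0.00556814 -0.98016604]] [0.03170991 0.57435914 1.0236952 ] 0.0 2.1020308
wrist 67.0774492727398 256.2849089505456 188.81197936319396 -0.02426463622813783 [[-0.28010832 -0.95996563  0.00230514]
 [-0.91286564  0.26710642  0.30875634]
 [-0.29701119  0.08438094 -0.95113838]] [ 0.67389322 -0.03739867  0.3938116 ] 0.0 0.48354787
0.15
```

View pics/scene0.png

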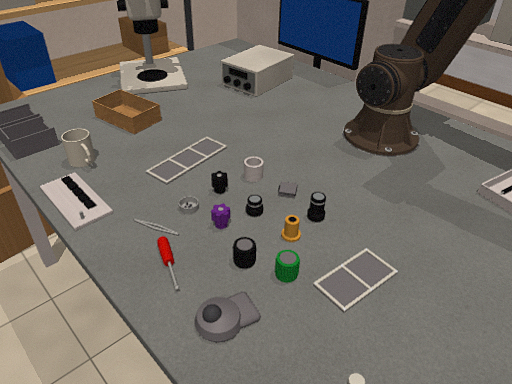

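View pics/top0.png

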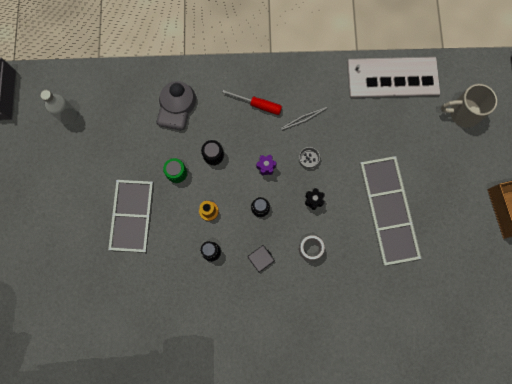

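View pics/wrist0.png

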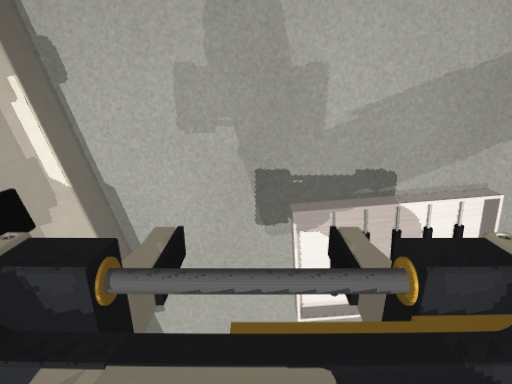

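The top view shows everything: optics tray at (390,210), clamp tray (131,216), round knob (213,152), star (315,198), tube (312,247), bush (208,210). The eyepieces are at (260,207) and (210,251), and the scene view suggests the latter is the tall one. The decoys are green (175,170) and purple (266,164). Next I measure positions.

```bash
cat > h.py <<'E'
import numpy as np, cv2
from station import robot
def K(p):
    f=p["img"].shape[0]/2/np.tan(np.radians(p["fov_y"])/2); return np.array([[f,0,p["cx"]],[0,f,p["cy"]],[0,0,1.]])
def slopes(p,uv):
    uv=np.asarray(uv,float).reshape(-1,1,2)
    return cv2.undistortPoints(uv,K(p),np.array([p["k1"],0,0,0,0.])).reshape(-1,2)
def cloud(p,mask):
    v,u=np.nonzero(mask&(p["range_z"]>0)); s=slopes(p,np.c_[u,v]); z=p["range_z"][v,u]
    C=np.c_[s*z[:,None],z]; return (C-p["t"])@p["R"],np.c_[u,v]
def onplane(p,uv,h):
    s=slopes(p,uv); d=np.c_[s,np.ones(len(s))]@p["R"]; c=-p["R"].T@p["t"]
    return c+d*((h-c[2])/d[:,2])[:,None]
E
python3 - <<'E'
from h import *
for cam in ["top","scene"]:
    p=robot.camera(cam); print(cam)
    for n in ["optics_tray","clamp_tray","tall_eyepiece_mid","short_eyepiece_mid","tube_mid","round_knob_mid","star_knob_mid","bush_mid"]:
        for m in robot.masks_of(p,n)[:4]:
            P,uv=cloud(p,m["mask"]); 
            if len(P)<10: continue
            zt=np.percentile(P[:,2],97); T=P[P[:,2]>zt-.006]
            c,r=cv2.minEnclosingCircle(T[:,:2].astype(np.float32)); px=p["img"][m["mask"]].mean(0)
            s=f"{n:18s} conf {m['conf']:.2f} rect {np.round(m['rect'])} ztop {zt:.4f} c {np.round(c,4)} mean {np.round(T[:,:2].mean(0),4)} r {r:.4f} rgb {px.astype(int)}"
            if "tray" in n:
                cs,_=cv2.findContours(m["mask"].astype(np.uint8),0,cv2.CHAIN_APPROX_NONE); k=max(cs,key=cv2.contourArea).reshape(-1,2)
                Q=onplane(p,k,.007)[:,:2].astype(np.float32); R=cv2.minAreaRect(Q); s+=f"\n     rect {R}"
            print(s)
E
```

```text
top
optics_tray        conf 0.72 rect [211. 153.  22.  26.] ztop 0.0546 c [0.6886 0.1152] mean [0.6882 0.1152] r 0.0242 rgb [46 44 44]
     rect ((0.6961111426353455, 0.11734983325004578), (0.06520052999258041, 0.05039476230740547), 17.056255340576172)
optics_tray        conf 0.61 rect [389. 211.  62. 108.] ztop 0.0093 c [ 0.5462 -0.2912] mean [ 0.5462 -0.2936] r 0.1287 rgb [108 106 103]
     rect ((0.5460666418075562, -0.29257452487945557), (0.24847982823848724, 0.08997531235218048), 8.679106712341309)
clamp_tray         conf 0.71 rect [130. 216.  49.  70.] ztop 0.0098 c [0.5489 0.3081] mean [0.5476 0.3088] r 0.0916 rgb [112 110 107]
     rect ((0.5496553778648376, 0.30789241194725037), (0.09166838228702545, 0.16826361417770386), 85.87777709960938)
tall_eyepiece_mid  conf 0.74 rect [212. 251.  19.  21.] ztop 0.0676 c [0.4597 0.121 ] mean [0.4594 0.1216] r 0.0178 rgb [50 51 53]
short_eyepiece_mid conf 0.70 rect [260. 207.  20.  19.] ztop 0.0436 c [0.5598 0.0067] mean [0.5592 0.0069] r 0.0180 rgb [50 51 53]
round_knob_mid     conf 0.84 rect [174. 172.  23.  22.] ztop 0.0544 c [0.6482 
[... 1849 characters left out ...]
0.1148] r 0.0244 rgb [39 37 37]
round_knob_mid     conf 0.70 rect [286. 267.  25.  37.] ztop 0.0509 c [0.6501 0.2013] mean [0.6515 0.2017] r 0.0250 rgb [42 94 51]
star_knob_mid      conf 0.84 rect [221. 217.  20.  26.] ztop 0.0500 c [ 0.6568 -0.0114] mean [ 0.6569 -0.0093] r 0.0229 rgb [81 38 95]
star_knob_mid      conf 0.50 rect [221. 182.  16.  23.] ztop 0.0499 c [ 0.5742 -0.1165] mean [ 0.5754 -0.1153] r 0.0211 rgb [24 23 23]
bush_mid           conf 0.79 rect [292. 228.  20.  23.] ztop 0.0504 c [0.5556 0.1244] mean [0.5584 0.1262] r 0.0184 rgb [138  96  36]
bush_mid           conf 0.52 rect [355. 281.  80.  62.] ztop 0.0081 c [0.5514 0.3084] mean [0.5578 0.3115] r 0.0916 rgb [132 125 120]
```

```bash
python3 - <<'E'
from h import *
from scipy.spatial.transform import Rotation as Ro
print(np.round(robot.current_ee_rot(),3), robot.current_grip_width(), robot.current_force())
p=robot.camera("top"); P,uv=cloud(p,np.ones((384,512),bool))
for n,c in dict(star=(.574,-.1165),tube=(.4645,-.107),bush=(.555,.126),rk=(.689,.1145),tall=(.46,.121)).items():
    m=(np.hypot(*(P[:,:2]-c).T)<.034)&(P[:,2]>.045); T=P[m]; zt=np.percentile(T[:,2],97);T=T[T[:,2]>zt-.006]
    print(n,len(T),zt,np.round(cv2.minEnclosingCircle(T[:,:2].astype(np.float32)),4) if 0 else cv2.minEnclosingCircle(T[:,:2].astype(np.float32)))
im=p["img"][170:225,285:345]; cv2.imwrite("pics/star1.png",cv2.resize(im[:,:,::-1],None,fx=9,fy=9,interpolation=cv2.INTER_CUBIC))
E
```

```text
[[ 0.96  -0.281  0.   ]
 [-0.281 -0.96  -0.   ]
 [ 0.     0.    -1.   ]] 0.087404220217052 [ 1.27937058 -0.31186347 -1.30959064]
star 197 0.05425517829348681 ((0.5704118013381958, -0.11626161634922028), 0.022357545793056488)
tube 205 0.05305537538739883 ((0.46046319603919983, -0.10494651645421982), 0.026951702311635017)
bush 144 0.054177705339750366 ((0.5545446276664734, 0.12687262892723083), 0.0164035651832819)
rk 279 0.05433455375932497 ((0.6884962320327759, 0.11469825357198715), 0.0240112766623497)
tall 178 0.06860804477879506 ((0.4603310823440552, 0.12147277593612671), 0.01796131581068039)
```

View pics/star1.png

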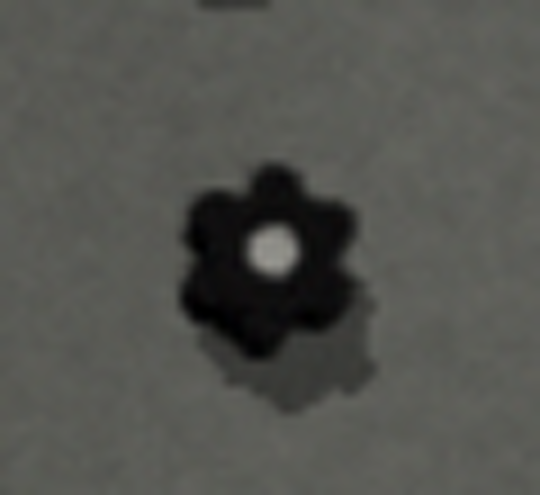

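```bash
cat >> h.py <<'E'
def Rz(a):
    c,s=np.cos(a),np.sin(a); return np.array([[c,s,0],[s,-c,0],[0,0,-1.]])
OBJ=dict(tall=((.4608,.121),.042,.036),rk=((.6897,.1145),.031,.048),tube=((.4625,-.106),.031,.054),bush=((.555,.1258),.031,.033),star=((.572,-.1163),.034,.042))
OPT=((.5487,-.2916),np.radians(8.6)); CL=((.551,.308),np.radians(-4.2))
def pocket(tr,x): c,a=tr; return np.array([c[0]+x*np.cos(a),c[1]+x*np.sin(a)]),a
DST=dict(rk=pocket(OPT,.08),tall=pocket(OPT,0),tube=pocket(OPT,-.08),bush=pocket(CL,-.04),star=pocket(CL,.04))
UP=.16
def T(): return round(robot.current_time(),1)
def pick(n,yaw=0.):
    c,gz,d=OBJ[n]; z=gz-.019; R=Rz(yaw)
    robot.grip(min(d+.03,.087),25)
    robot.goto([*c,UP],R); 
    hit=robot.move_linear([*c,z],velocity=.12,until_force=12)
    print(n,"down hit",hit,robot.current_tcp_pos(),T())
    if hit: return False
    robot.grip(0.0,25); w=robot.current_grip_width(); print("width",w,T())
    robot.move_linear([*c,UP],velocity=.15)
    print("width up",robot.current_grip_width(),robot.current_force(),T()); return abs(w-d)<.006
def place(n,open_=.022):
    c,gz,d=OBJ[n]; q,a=DST[n]; z=gz-.019+.003; R=Rz(a)
    robot.goto([*q,UP],R); robot.move_linear([*q,z+.012],velocity=.15); robot.dwell(.1)
    hit=robot.move_linear([*q,z-.003],velocity=.03,until_force=4)
    p=robot.current_tcp_pos(); print(n,"set",hit,p,z,T())
    w=robot.current_grip_width(); robot.grip(w+open_); robot.move_linear([p[0],p[1],UP],velocity=.15); print("done",T())
E
python3 - <<'E'
from h import *
for n in OBJ:
    for (q,a) in [(OBJ[n][0],0.),DST[n]]:
        for z in (UP,.012): 
            s=robot.solve_ik([*q,z],Rz(a)); print(n,z,np.round(q,3),None if s is None else np.round(s,2))
E
```

```text
tall 0.16 [0.461 0.121] [ 0.67  0.06 -0.48  0.   -1.03  0.9 ]
tall 0.012 [0.461 0.121] [ 0.67  0.26 -0.66  0.   -0.65  0.9 ]
tall 0.16 [ 0.549 -0.292] [-0.17  0.3  -0.17  0.   -1.09  1.9 ]
tall 0.012 [ 0.549 -0.292] [-0.17  0.45 -0.33  0.   -0.79  1.9 ]
rk 0.16 [0.69  0.114] [ 0.44  0.42  0.01  0.   -1.16  1.13]
rk 0.012 [0.69  0.114] [ 0.44  0.56 -0.14  0.   -0.87  1.13]
rk 0.16 [ 0.628 -0.28 ] [-0.14  0.41 -0.02  0.   -1.15  1.86]
rk 0.012 [ 0.628 -0.28 ] [-0.14  0.54 -0.17  0.   -0.86  1.86]
tube 0.16 [ 0.462 -0.106] [ 0.19  0.06 -0.48  0.   -1.03  1.38]
tube 0.012 [ 0.462 -0.106] [ 0.19  0.26 -0.66  0.   -0.65  1.38]
tube 0.16 [ 0.47  -0.304] [-0.22  0.2  -0.31  0.   -1.06  1.94]
tube 0.012 [ 0.47  -0.304] [-0.22  0.37 -0.48  0.   -0.72  1.94]
bush 0.16 [0.555 0.126] [ 0.57  0.22 -0.29  0.   -1.06  1.  ]
bush 0.012 [0.555 0.126] [ 0.57  0.38 -0.45  0.   -0.73  1.  ]
bush 0.16 [0.511 0.311] [ 0.87  0.27 -0.23  0.   -1.08  0.62]
bush 0.012 [0.511 0.311] [ 0.87  0.42 -0.39  0.   -0.76  0.62]
star 0.16 [ 0.572 -0.116] [ 0.13  0.24 -0.26  0.   -1.07  1.44]
star 0.012 [ 0.572 -0.116] [ 0.13  0.4  -0.42  0.   -0.75  1.44]
star 0.16 [0.591 0.305] [ 0.77  0.37 -0.07  0.   -1.13  0.73]
star 0.012 [0.591 0.305] [ 0.77  0.51 -0.23  0.   -0.83  0.73]
```

```bash
python3 - <<'E'
from h import *
print(pick("tall"))
p=robot.camera("scene"); cv2.imwrite("pics/s1.png",p["img"][:,:,::-1])
p=robot.camera("wrist"); cv2.imwrite("pics/w1.png",p["img"][:,:,::-1])
E
```

```text
tall down hit False [0.46123256 0.12132041 0.02353485] 5.2
width 0.034534494662821554 5.8
width up 0.034386659372239795 [ 0.37966378 -0.18899797 -1.50151333] 6.8
True
```

View pics/s1.png

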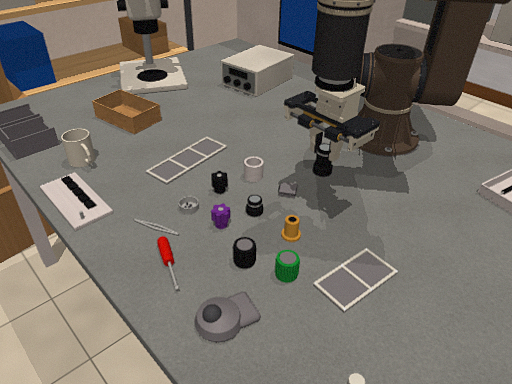

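View pics/w1.png

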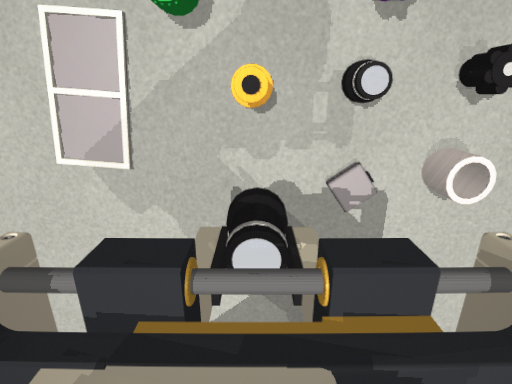

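The tall eyepiece hangs upright between the pads, at scene (323,160) and wrist (257,235). Everything else is where it was. Now I place it.

```bash
python3 - <<'E'
from h import *
place("tall")
robot.goto([.5,0,.2],Rz(0))
for n in ("scene","top"):
    p=robot.camera(n); cv2.imwrite(f"pics/{n}2.png",p["img"][:,:,::-1])
E
```

```text
tall set True [ 0.54886579 -0.29190812  0.02594529] 0.026000000000000002 10.0
done 11.7
```

View pics/scene2.png

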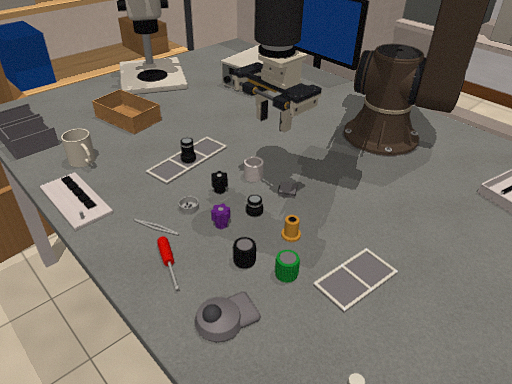

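View pics/top2.png

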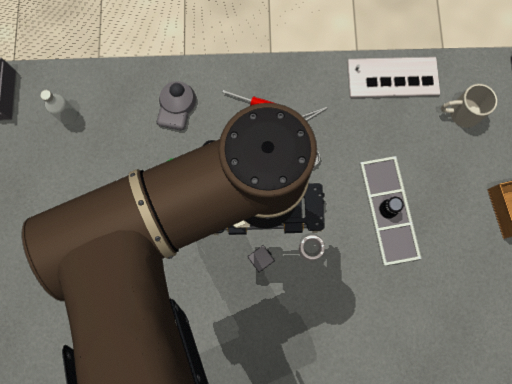

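The tall eyepiece stands upright in the middle pocket, at scene (188,150) and top (391,208). Each cycle takes about 9 s. I continue with the others and stop if a grasp width is off.

```bash
python3 - <<'E'
from h import *
for n in ("tube","rk"):
    if not pick(n): print("STOP"); break
    p=robot.camera("scene"); cv2.imwrite(f"pics/held_{n}.png",p["img"][80:300,100:420,::-1])
    place(n)
p=robot.camera("scene"); cv2.imwrite(f"pics/scene3.png",p["img"][:,:,::-1])
E
python3 -c "
import cv2,numpy as np
cv2.imwrite('pics/held1.png',np.hstack([cv2.imread('pics/held_%s.png'%n) for n in('tube','rk')]))"
```

```text
tube down hit False [ 0.46303072 -0.10586366  0.01254071] 15.5
width 0.05406541439294794 16.1
width up 0.053885003943359454 [ 0.56962867 -0.25590696 -0.6439387 ] 17.3
tube set True [ 0.4697164  -0.30360399  0.01502267] 0.015 19.7
done 21.4
rk down hit False [0.6903279  0.11474312 0.01298015] 24.9
width 0.047501506181082155 25.5
width up 0.04745243671798597 [ 0.44408719  0.91238731 -1.64458425] 26.6
rk set True [ 0.62782602 -0.27962991  0.01483214] 0.015 29.7
done 31.4
```

View pics/held1.png

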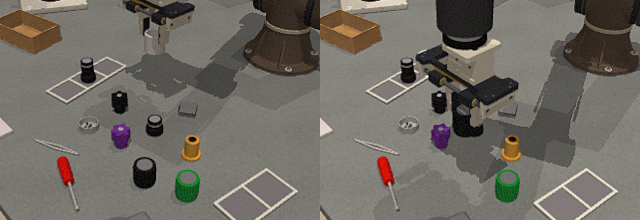

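View pics/scene3.png

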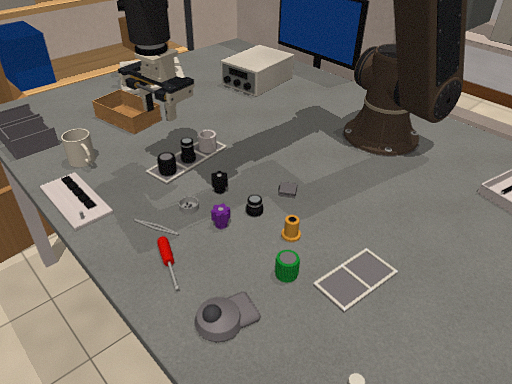

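The tube (207,140), tall eyepiece (187,150) and round knob (167,163) all stand in the three-pocket tray. Bush and star knob are next.

```bash
python3 - <<'E'
from h import *
for n in ("star","bush"):
    if not pick(n): print("STOP"); break
    p=robot.camera("scene"); cv2.imwrite(f"pics/held_{n}.png",p["img"][80:300,100:420,::-1])
    place(n)
robot.goto([.19,.648,.25],np.array([[.96,-.281,0],[-.281,-.96,0],[0,0,-1]])/np.hypot(.96,.281)*1.0+np.diag([0,0,-1+1/np.hypot(.96,.281)]))
print(T(),robot.current_tcp_pos())
for n in ("scene","top"):
    p=robot.camera(n); cv2.imwrite(f"pics/{n}4.png",p["img"][:,:,::-1])
E
```

```text
star down hit False [ 0.57260288 -0.11631624  0.01572544] 33.9
width 0.04169997226374478 34.5
width up 0.041856059457342075 [-0.14502961 -0.40896752 -0.80855   ] 35.6
star set True [0.5911016  0.30478037 0.01775598] 0.018000000000000002 38.8
done 40.5
bush down hit False [0.55551791 0.12611276 0.01267617] 42.9
width 0.031600429824400526 43.5
width up 0.03178197945641079 [ 0.47753939  1.41151383 -0.81579486] 44.6
bush set True [0.5111339  0.31108309 0.01479923] 0.015 47.0
done 48.8
50.5 [0.19085904 0.64743023 0.24975142]
```

View pics/scene4.png

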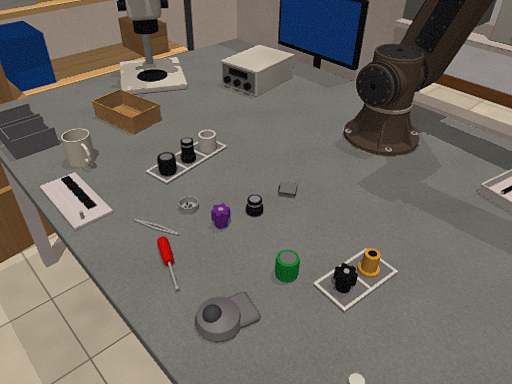

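View pics/top4.png

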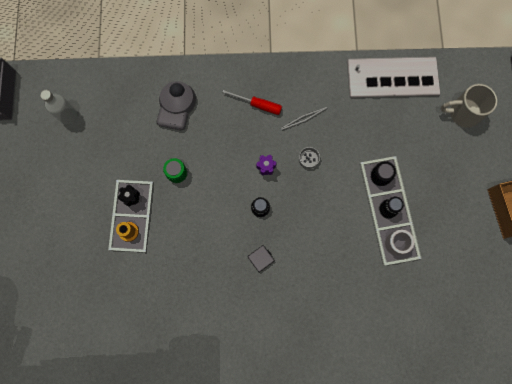

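```bash
python3 - <<'E'
from h import *
for cam in ("top","scene"):
    p=robot.camera(cam); P,uv=cloud(p,np.ones((384,512),bool)); print(cam,T())
    # trays remeasured with the same camera
    tr={}
    for n,g in (("optics_tray",OPT),("clamp_tray",CL)):
        tr[n]=g
    H=dict(tall=.064,rk=.05,tube=.05,bush=.05,star=.05,short=.04)
    # same-camera first-look tray centres
    C={"top":{0:((.5461,-.2926),OPT[1]),1:((.5497,.3079),CL[1])},"scene":{0:((.5514,-.2906),OPT[1]),1:((.5523,.308),CL[1])}}[cam]
    for n in H:
        c=np.array((.5605,.0065)) if n=="short" else DST[n][0]
        h=H[n]+(0 if n=="short" else .003)
        m=(np.hypot(*(P[:,:2]-c).T)<.036)&(P[:,2]>h-.007); Q=P[m]; zt=np.percentile(Q[:,2],95); Q=Q[Q[:,2]>zt-.004]
        (x,y),r=cv2.minEnclosingCircle(Q[:,:2].astype(np.float32))
        s=f"{n} z {zt:.4f} (want {h:.3f}) c {x:.4f} {y:.4f} r {r:.4f}"
        if n!="short":
            cc,a=C[1 if n in("bush","star") else 0]; d=np.array([x,y])-cc; s+=f" in tray {d[0]*np.cos(a)+d[1]*np.sin(a):.4f} {-d[0]*np.sin(a)+d[1]*np.cos(a):.4f}"
        A=np.c_[Q[:,:2],np.ones(len(Q))]; k=np.linalg.lstsq(A,Q[:,2],rcond=None)[0]; s+=f" topslope {np.hypot(*k[:2]):.3f}"
        print(s)
E
```

```text
top 50.6
tall z 0.0708 (want 0.067) c 0.5481 -0.2896 r 0.0168 in tray 0.0024 0.0027 topslope 0.023
rk z 0.0569 (want 0.053) c 0.6267 -0.2791 r 0.0242 in tray 0.0817 0.0013 topslope 0.011
tube z 0.0558 (want 0.053) c 0.4678 -0.3016 r 0.0267 in tray -0.0787 0.0029 topslope 0.003
bush z 0.0569 (want 0.053) c 0.5105 0.3123 r 0.0162 in tray -0.0394 0.0015 topslope 0.013
star z 0.0565 (want 0.053) c 0.5897 0.3055 r 0.0220 in tray 0.0401 0.0006 topslope 0.020
short z 0.0440 (want 0.040) c 0.5593 0.0066 r 0.0177 topslope 0.008
scene 50.7
tall z 0.0680 (want 0.067) c 0.5518 -0.2902 r 0.0203 in tray 0.0005 0.0003 topslope 0.021
rk z 0.0536 (want 0.053) c 0.6285 -0.2802 r 0.0254 in tray 0.0778 -0.0012 topslope 0.009
tube z 0.0529 (want 0.053) c 0.4708 -0.3036 r 0.0286 in tray -0.0816 -0.0008 topslope 0.002
bush z 0.0536 (want 0.053) c 0.5117 0.3112 r 0.0172 in tray -0.0407 0.0002 topslope 0.019
star z 0.0533 (want 0.053) c 0.5918 0.3040 r 0.0229 in tray 0.0397 -0.0011 topslope 0.013
short z 0.0411 (want 0.040) c 0.5618 0.0050 r 0.0188 topslope 0.017
```

Both views show all five in their pockets and upright: offsets are at most 3 mm and heights match. The short eyepiece hasn't moved, and the arm is clear. I'm handing in.

```bash
python3 -c "
from h import *
robot.dwell(.3); print(robot.sign_off(), T())"
```

```text
the job is handed in; nothing more can be done
the job is handed in; nothing more can be done
```

Both kits are made up and the job is handed in, at about 51 s of the 128 s allowed.
- **Optics tray:** the tall eyepiece, the black round knob and the tube are in the three pockets.
- **Clamp tray:** the black star knob and the bush are in the two pockets.
- **Left alone:** the short eyepiece and the green and purple look-alikes stayed where they were.

**Last checks:** in both the top and scene cameras, each part was within 3 mm of its pocket's centre. The measured slopes of the tops were at most 0.023 rad, against a limit of 0.06. Each part was lowered at 0.03 m/s until contact, and contact came within 0.3 mm of the expected height. The short eyepiece measured within about 1.5 mm of its first position.

**Disagreement:** the top camera read all heights 3–4 mm too high, as it did before anything was moved, and differed from the scene camera by 2–4 mm in x. I put that down to calibration and used the average of the two cameras for positions. On height, the scene camera and the contact heights agree with the parts standing on the pocket floors.

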